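# Put the edge-finishing tools back in their fitted inserts

## Robot

A 6-joint arm with a two-finger parallel gripper is mounted at the origin on a cart in front of the work surface, level with it; the furniture and walls round the work are solid. World frame = base frame: x ahead of the robot, y to its left, z up, the work surface at z = 0. Lengths are in m, angles in rad, forces in N, time in s.
With the tool pointing down it reaches from about 0.325 to 0.775 m from the base axis. Payload 5.5 kg.
Tool frame: the origin (TCP) lies between the finger pads; the fingertips stand 8 mm ahead of it and the grasp point (between the pads) lies 11 mm behind it (tcp_to_tips is the distance from the TCP to the fingertips, in m); z points along the fingers, y is the direction in which the jaws open and shut (so a half turn about z gives the same grasp; the last joint's range is limited). The gripper opens to 88 mm and grips with 3 to 60 N. Pads are 20 mm wide; open, the fingers measure 115 mm over their backs; the gripper's body (75 mm by 178 mm) begins 61 mm behind the grasp point.
Start: joints at [1.225, 0.091, 1.231, -0, 1.82, -0.057], TCP at [0.171, 0.575, 0.231] pointing down, gripper open.
Joint ranges: [-2.87, 2.87], [-0.86, 2.18], [0.17, 2.46], [-1.51, 4.65], [0.06, 2.69], [-2.65, 2.65]. Speed limits (rad/s): [2.57, 2.57, 3.01, 3.14, 3.14, 3.14].

## Interface

Orientations are given as a unit quaternion [w, x, y, z].
In Python, from bench import * gives the robot as it stands. Calls block until the motion is done:
- move_to(position, orientation): joint-space move of the TCP to a pose.
- move_l(position, speed=0.15, orientation=None): straight line of the TCP; orientation=None keeps the orientation; speed is the mean speed in m/s.
- movej(angles): joint-space move.
- gripper_open() and close(): open the fingers fully, or close them until they stop; the grip force is fixed at half the most.
- hold(seconds).
- inverse_kinematics(position, orientation): joint angles nearest the present ones, or None.
- state(): the state.
- get_image(name): name is "scene" or "top"; returns a dict with "frame" (400x640x3 uint8, blue, green, red), "depth" (400x640 float32, m along the optical axis (not along the pixel's ray), 0 where there is no reading), "camera_matrix" (3x3 intrinsics, pixels), "k1" (the pictures are not rectified: a ray, as slopes to the right and down, at radius r is drawn at 1 + k1 r^2 times it, then the intrinsics apply), "view" (4x4, takes a point from world to camera coordinates). Camera axes: x right, y up, looking along -z (the intrinsics and any distortion apply to the point x, -y, -z); pixel columns grow to the right and rows downward; lengths in m; the calibration is good to about 2 mm. A picture is of the moment at which its call begins.
A pose or a line that the arm cannot do raises IKError and nothing moves.
- job_done(): hands the job in, once; it reports no verdict.
The state is a dict: "time": time; "joint_pos": joint angles; "dq": joint speeds; "joint_torque": joint torques, N m; "ee_pos": TCP position; "ee_rot": TCP orientation; "ft_force": force on the tool from outside, world axes, zero at the start; "moment": the same for the moment, N m; "finger_gap": finger opening in m.
Only numpy, scipy, OpenCV 4.12 (cv2) and the standard library are available. Lean on these libraries where they do the work, as an engineer would, in place of code of your own. Each camera call takes 0.05 s, during which the arm holds its last target.

## Task

The leather edges are done, so put the edge-finishing set away: lay the sanding block, the wooden edge slicker, the round of beeswax and the dye bottle each in the wooden drawer insert that is cut for it, seated flat on the floor of its bay. Keep the dye bottle upright all the while, and leave the leather-covered weight and the orange card pouch where they are.

Things in the scene. Friction and masses are not known exactly. Their poses are not given: they have to be found in the camera images.
- slicker_mid (a point): wooden edge slicker: a brown turned stick lying down, 101 mm long, at most 22 mm wide and 16 mm high, tapering to one end; point at its centre, 8 mm above its underside. Its y axis runs along the stick, z up.
- block_mid (a point): blue sanding block lying flat, 85 x 35 mm, 28 mm high; point at its centre, 14 mm above its underside. Its x axis runs along the 85 mm length, z up.
- wax_mid (a point): round of yellow beeswax lying flat, a disc 48 mm across and 16 mm high; point at its centre, 8 mm above its underside. z up.
- bottle_mid (a point): closed dye bottle, brown with a black cap, standing, 38 mm across and 95 mm high (straight sides up to about 58 mm, then the shoulder; cap 22 mm across); point on its axis half-way up, 47.5 mm above its underside. z is its axis.
- slicker_insert_floor (a point): wooden drawer insert for the slicker, the long narrow one, 133 x 54 mm outside, walls 8 mm thick and 16 mm high; fixed. Its bay is 117 x 38 mm, 10 mm deep, lined with grey felt. Point at the centre of the bay's floor, 6 mm above the table; y runs along the bay, z up. In the middle of both long sides the wall is cut down to the floor over 42 mm (52 mm at wall top), so that fingers closing along x can go down beside the tool.
- block_insert_floor (a point): wooden drawer insert for the sanding block, the shorter, wider oblong one, 117 x 67.5 mm outside, walls 8 mm thick and 16 mm high; fixed. Its bay is 101 x 51.5 mm, 10 mm deep, lined with grey felt. Point at the centre of the bay's floor, 6 mm above the table; y runs along the bay, z up. The long sides are cut down to the floor in the middle over 42 mm for fingers that close along x.
- wax_insert_floor (a point): wooden drawer insert for the beeswax, the low square one, 80 x 80 mm outside, 16 mm high, fixed, with a round bay 64 mm across and 10 mm deep, lined with grey felt. Point at the centre of the bay's floor, 6 mm above the table, z up. Its two sides that face along x are cut down to the floor in the middle over 42 mm for fingers that close along x.
- bottle_insert_floor (a point): wooden drawer insert for the bottle, the tall square one, 74 x 74 mm outside, 32 mm high, fixed, with a round well 54 mm across and 24 mm deep, lined with grey felt; no finger cuts. Point at the centre of the well's floor, 8 mm above the table, z up.
- weight: brown leather-covered cutting weight, about 61 x 61 mm, 54 mm high, a bystander; origin at the centre of its underside
- pouch: folded orange leather card pouch lying flat, 79 x 108 mm, 18 mm high, a bystander; origin at the centre of its underside

How it is judged:
By the outcome, as a careful person would: the job done as asked, in the order asked, and still so for the second after the job is handed in, with the robot touching nothing.
It also fails if it takes over 96 s, if anything falls off the work surface, if the arm or the gripper's body presses on something with over 40 N, if the wrist force passes 120 N, or if a joint passes its speed limit or range.

## Working session

There is one attempt and no reset: what is moved stays moved. The work goes in short steps, each a Python script; the robot and the scene stay as the last script left them, time stands still between calls to the robot, and variables do not carry over. Pictures are saved under pics/ and viewed, and the job is handed in when it is done.

```bash
ls; mkdir -p pics
python3 - <<'E'
from bench import *
import cv2,numpy as np
s=state();print(s['time'],s['ee_pos'],s['ee_rot'],s['finger_gap'])
for n in ("scene","top"):
    g=get_image(n);cv2.imwrite(f"pics/{n}0.png",g['frame']);np.savez(f"{n}0.npz",**g)
    print(n,g['camera_matrix'],g['k1'],np.round(g['view'],3).tolist(), g['depth'].min(),g['depth'].max())
E
```

```text
pics
0.0 [0.17078053 0.57488174 0.22951169] [-1.89318636e-04  1.43896698e-01  9.89592230e-01 -9.60683566e-04] 0.08806060910021614
scene [[390.89073664   0.         321.77291999]
 [  0.         390.89073664 194.4943408 ]
 [  0.           0.           1.        ]] 0.03342253199070176 [[0.907, -0.422, 0.008, -0.385], [0.211, 0.469, 0.857, -0.257], [-0.366, -0.776, 0.514, -0.524], [0.0, 0.0, 0.0, 1.0]] 0.0 3.3969853
top [[508.96577554   0.         317.51641418]
 [  0.         508.96577554 207.26779153]
 [  0.           0.           1.        ]] -0.15449451359350333 [[0.002, -1.0, -0.023, 0.2], [0.989, -0.001, 0.151, -0.518], [-0.151, -0.023, 0.988, -1.163], [0.0, 0.0, 0.0, 1.0]] 0.0 2.0836046
```

View pics/scene0.png

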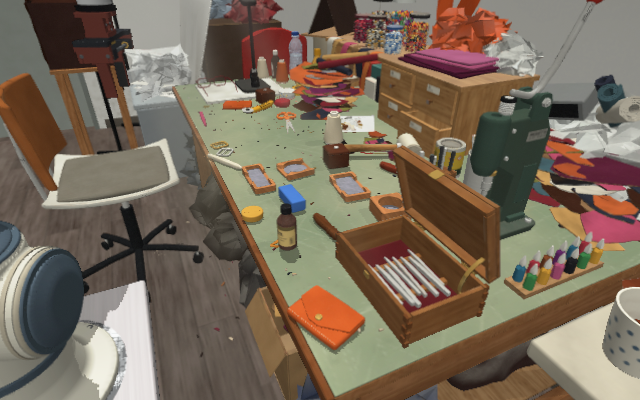

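View pics/top0.png

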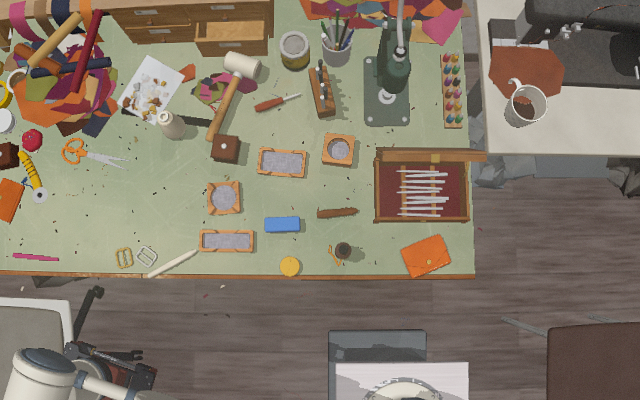

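```bash
cat > h.py <<'E'
import cv2,numpy as np
def cast(g,px,z):
    """pixels (N,2) -> world points on plane z"""
    px=np.asarray(px,float).reshape(-1,2)
    K=g['camera_matrix'];D=np.array([float(g['k1']),0,0,0])
    u=cv2.undistortPoints(px[:,None],K,D)[:,0]
    V=g['view'];R=V[:3,:3];t=V[:3,3]
    d=np.c_[u[:,0],-u[:,1],-np.ones(len(u))]@R
    c=-R.T@t
    return c+d*((z-c[2])/d[:,2])[:,None]
def proj(g,P):
    P=np.asarray(P,float).reshape(-1,3)
    V=g['view'];q=P@V[:3,:3].T+V[:3,3]
    q=np.c_[q[:,0],-q[:,1],-q[:,2]]
    return cv2.projectPoints(q[:,None],np.zeros(3),np.zeros(3),g['camera_matrix'],np.array([float(g['k1']),0,0,0]))[0][:,0]
E
python3 - <<'E'
import cv2,numpy as np
from h import *
t=cv2.imread('pics/top0.png');s=cv2.imread('pics/scene0.png')
cv2.imwrite('pics/tc.png',cv2.resize(t[125:285,190:390],None,fx=4,fy=4,interpolation=cv2.INTER_NEAREST)[:600,:800])
cv2.imwrite('pics/tc2.png',cv2.resize(t[215:285,250:370],None,fx=6,fy=6,interpolation=cv2.INTER_NEAREST))
cv2.imwrite('pics/sc.png',cv2.resize(s[140:265,220:420],None,fx=4,fy=4,interpolation=cv2.INTER_NEAREST))
E
```

```text
(no output)
```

View pics/tc.png

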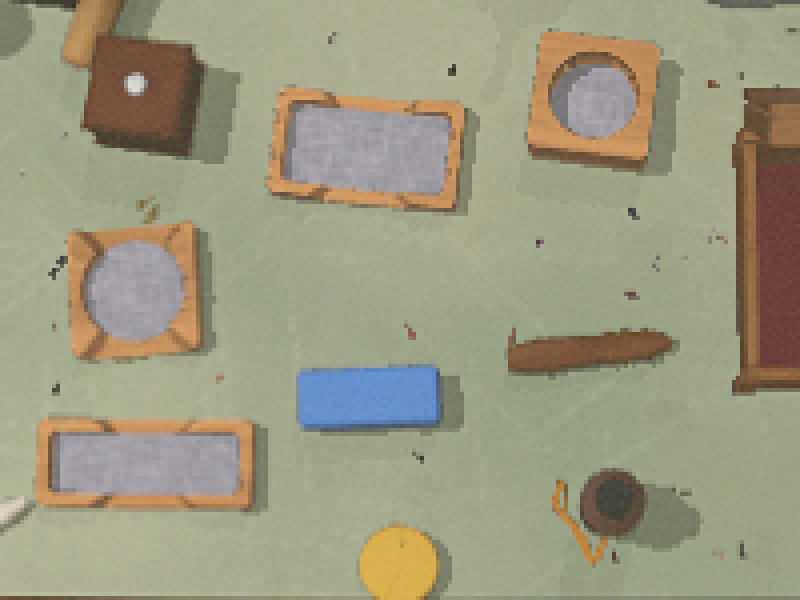

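View pics/tc2.png

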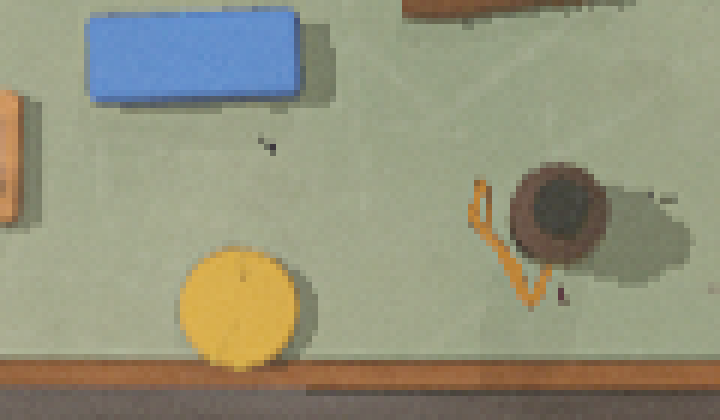

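View pics/sc.png

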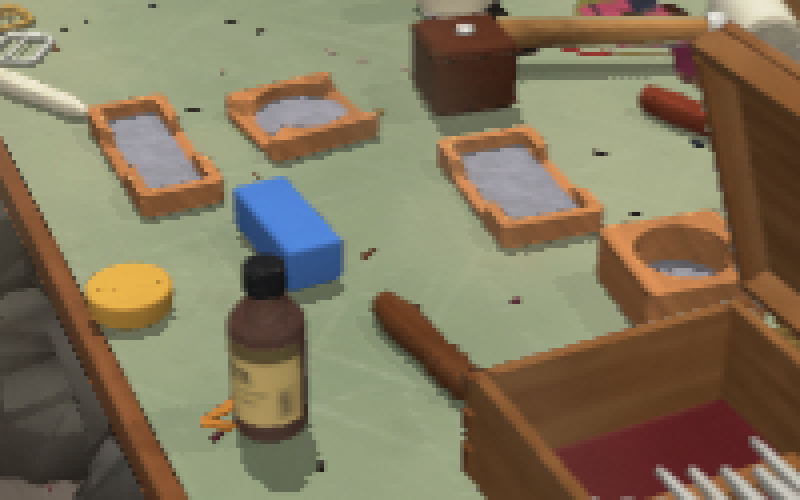

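```bash
cat > see.py <<'E'
import cv2,numpy as np
from h import *
def blob(m,near):
    m=cv2.morphologyEx(m.astype(np.uint8),cv2.MORPH_OPEN,np.ones((2,2)))
    n,l,st,c=cv2.connectedComponentsWithStats(m)
    b=[i for i in range(1,n) if st[i,4]>40]
    i=min(b,key=lambda i:np.hypot(*(c[i]-near)))
    return (l==i).astype(np.uint8)
def pose(g,m,z):
    c=max(cv2.findContours(m,0,cv2.CHAIN_APPROX_NONE)[0],key=cv2.contourArea)[:,0]
    P=cast(g,c,z)[:,:2]
    (cx,cy),(w,h),a=cv2.minAreaRect((P*1000).astype(np.float32))
    if w<h: w,h,a=h,w,a+90
    ys,xs=np.nonzero(m); cen=cast(g,[[xs.mean(),ys.mean()]],z)[0,:2]
    return dict(rect=(round(cx,1),round(cy,1)),L=round(w,1),W=round(h,1),ang=round((a+90)%180-90,1),cen=np.round(cen*1000,1))
def masks(g):
    f=g['frame'];b,gr,r=[x.astype(int) for x in cv2.split(f)]
    hsv=cv2.cvtColor(f,cv2.COLOR_BGR2HSV);H,S,V=[x.astype(int) for x in cv2.split(hsv)]
    return dict(blue=(H>95)&(H<125)&(S>110),yel=(H>18)&(H<30)&(S>130)&(V>120),
      felt=(b>=gr+2)&(S<70)&(V>90),brown=(H<15)&(S>90)&(V<150),wood=(H<18)&(S>90)&(V>150),dark=(V<75))
E
python3 - <<'E'
from see import *
g=dict(np.load('top0.npz'));M=masks(g)
print('cam',-g['view'][:3,:3].T@g['view'][:3,3])
s=dict(np.load('scene0.npz'));N=masks(s);print('scam',-s['view'][:3,:3].T@s['view'][:3,3])
for n,k,p,z in [('block','blue',(282,224),.014),('wax','yel',(290,266),.008),('slk','brown',(337,212),.008),
 ('iSl','felt',(226,240),.011),('iBl','felt',(283,163),.011),('iWx','felt',(223,197),.011),('iBo','felt',(339,150),.02),('weight','brown',(226,148),.027)]:
    print(n,pose(g,blob(M[k],p),z))
for n,k,p,z in [('block','blue',(292,198),.014),('wax','yel',(252,214),.008),('slk','brown',(325,226),.008),
 ('iSl','felt',(259,178),.011),('iBl','felt',(350,186),.011),('iWx','felt',(295,168),.011)]:
    try:print('S',n,pose(s,blob(N[k],p),z))
    except Exception as e:print(n,e)
# bottle
d=g['depth']
import numpy as np
ys,xs=np.mgrid[0:400,0:640]
px=np.c_[xs.ravel(),ys.ravel()].astype(float)
K=g['camera_matrix'];u=cv2.undistortPoints(px[:,None],K,np.array([float(g['k1']),0,0,0]))[:,0]
q=np.c_[u[:,0],-u[:,1],-np.ones(len(u))]*d.ravel()[:,None]
W=((q-g['view'][:3,3])@g['view'][:3,:3]).reshape(400,640,3)
np.save('W.npy',W)
for nm,(y,x) in dict(table=(230,330),cap=(248,343),block=(224,282),iw=(148,330),felt=(240,226)).items(): print(nm,W[y,x])
r=W[235:268,320:362]
cap=r[r[...,2]>.085];print('cap',len(cap),cap.mean(0))
b=r[(r[...,2]>.03)];print('bottle',b.min(0),b.max(0))
m=blob(M['dark'],(343,248));print('capdark',pose(g,m,.095))
m=blob(N['dark'],(286,210));print('capdarkS',pose(s,m,.086), m.sum())
E
```

```text
cam [0.33636514 0.17262142 1.23244609]
scam [ 0.21174608 -0.4486272   0.49316797]
block {'rect': (479.9, 283.8), 'L': 83.2, 'W': 33.4, 'ang': -87.6, 'cen': array([479.7, 283.8])}
wax {'rect': (377.4, 265.2), 'L': 45.8, 'W': 45.5, 'ang': -89.8, 'cen': array([378.4, 265.5])}
slk {'rect': (508.5, 152.0), 'L': 95.9, 'W': 17.5, 'ang': -84.8, 'cen': array([509.2, 154.2])}
iSl {'rect': (439.3, 419.3), 'L': 111.1, 'W': 31.8, 'ang': -89.7, 'cen': array([439.3, 419.2])}
iBl {'rect': (633.4, 287.6), 'L': 98.3, 'W': 48.4, 'ang': 84.5, 'cen': array([633.4, 286.6])}
iWx {'rect': (545.2, 429.5), 'L': 57.7, 'W': 57.4, 'ang': 89.7, 'cen': array([545.8, 429.6])}
iBo {'rect': (661.5, 146.6), 'L': 44.5, 'W': 44.1, 'ang': -44.4, 'cen': array([661.2, 145.7])}
weight {'rect': (670.3, 428.5), 'L': 62.4, 'W': 59.6, 'ang': 82.7, 'cen': array([670.4, 429.3])}
S block {'rect': (482.1, 287.4), 'L': 118.7, 'W': 47.1, 'ang': -87.9, 'cen': array([482.5, 284.8])}
S wax {'rect': (379.9, 268.6), 'L': 59.5, 'W': 47.7, 'ang': 65.7, 'cen': array([381.2, 268.5])}
S slk {'rect': (441.6, 210.4), 'L': 48.5, 'W': 36.9, 'ang': 70.4, 'cen': array([441.1, 209.6])}
S iSl {'rect': (440.0, 420.1), 'L': 96.2, 'W': 34.2, 'ang': 89.0, 'cen': array([440.9, 418. ])}
S iBl {'rect': (634.1, 289.0), 'L': 82.0, 'W': 45.9, 'ang': 87.7, 'cen': array([635., 287.])}
S iWx {'rect': (547.4, 431.4), 'L': 55.6, 'W': 40.9, 'ang': -5.5, 'cen': array([546.9, 430. ])}
table [ 0.46896455  0.17027714 -0.00214272]
cap [0.41791609 0.14150973 0.09703835]
block [0.48019214 0.28496926 0.02740016]
iw [0.67273903 0.16993387 0.00643718]
felt [0.44327865 0.42350517 0.00678148]
cap 84 [0.40497508 0.14536602 0.24228129]
bottle [0.33636514 0.12206479 0.03514712] [0.43427462 0.17262142 1.23244609]
capdark {'rect': (413.4, 138.8), 'L': 18.9, 'W': 18.0, 'ang': 63.4, 'cen': array([412.8, 139.4])}
capdarkS {'rect': (417.1, 140.6), 'L': 42.6, 'W': 18.9, 'ang': 70.0, 'cen': array([416.5, 139.5])} 121
```

Run:
```python
from see import *
g=dict(np.load('top0.npz'));M=masks(g);W=np.load('W.npy')
ok=(g['depth']>0)
for n,x0,x1,y0,y1 in [('bottle insert surr',.57,.76,.10,.20),('slicker surr',.40,.62,.10,.20),('blk ins',.53,.74,.24,.34),('rack',.70,.80,.14,.24),('boxlid',.5,.75,0,.10),('bottle pick',.30,.52,.095,.18)]:
    m=ok&(W[...,0]>x0)&(W[...,0]<x1)&(W[...,1]>y0)&(W[...,1]<y1)
    z=W[m];i=z[:,2].argmax();print(n,z[i]); h=z[z[:,2]>.06]
    if len(h):print('  >60mm',h.min(0),h.max(0))
f=g['frame'];
for n,p,z in [('iSl',(226,240),.008),('iBl',(283,163),.008),('iWx',(223,197),.008),('iBo',(339,150),.016)]:
    x,y=p;m=(M['wood']|M['felt']);m2=np.zeros((400,640),bool);m2[y-24:y+24,x-36:x+36]=1
    print(n,pose(g,blob(m&m2,p),z))
cv2.imwrite('pics/iw.png',np.hstack([cv2.resize(f[170:225,200:250],None,fx=7,fy=7),cv2.resize(f[125:180,310:360],None,fx=7,fy=7)]))
```

```text
bottle insert surr [0.75770108 0.18595207 0.12218462]
  >60mm [0.75770108 0.18377344 0.10776308] [0.75972745 0.19068411 0.12218462]
slicker surr [0.42230917 0.14597858 0.09807945]
  >60mm [0.40158751 0.12451162 0.0604507 ] [0.43427462 0.15897923 0.09807945]
blk ins [0.66675663 0.32758313 0.02205297]
rack [0.76199833 0.18593325 0.12370523]
  >60mm [0.75770108 0.17676082 0.06131692] [0.79988796 0.19344544 0.12370523]
boxlid [0.60803843 0.03270897 0.21874802]
  >60mm [5.01233834e-01 4.66036716e-04 6.00891402e-02] [0.65576579 0.06370694 0.21874802]
bottle pick [0.42230917 0.14597858 0.09807945]
  >60mm [0.39744819 0.12451162 0.06005361] [0.43427462 0.15897923 0.09807945]
iSl {'rect': (439.6, 422.4), 'L': 131.7, 'W': 51.5, 'ang': -89.7, 'cen': array([439.6, 420.4])}
iBl {'rect': (635.0, 289.2), 'L': 116.5, 'W': 69.7, 'ang': 84.2, 'cen': array([633.9, 287.3])}
iWx {'rect': (545.5, 431.3), 'L': 80.1, 'W': 79.3, 'ang': 4.7, 'cen': array([545.3, 429.8])}
iBo {'rect': (667.4, 147.8), 'L': 74.2, 'W': 74.1, 'ang': -7.8, 'cen': array([665.2, 147. ])}
```

View pics/iw.png

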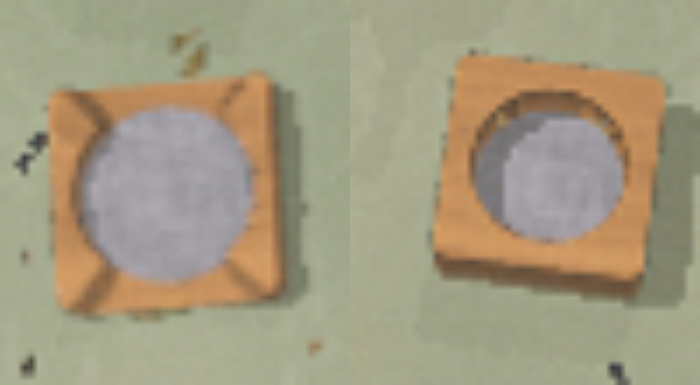

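```bash
cat > act.py <<'E'
from bench import *
import numpy as np
def q(phi):
    t=np.radians((phi+90)/2);return [0,float(np.cos(t)),float(np.sin(t)),0]
def best(p,phi):
    c=[]
    for f in (phi,phi+180,phi-180):
        s=inverse_kinematics(p,q(f))
        if s is not None:c.append((abs(s[5]),f))
    return q(min(c)[1])
def rep(n):
    s=state();print(n,round(s['time'],1),np.round(s['ee_pos'],4),'gap',round(s['finger_gap'],4),'F',np.round(s['ft_force'],1))
def pick(x,y,phi,z,hov):
    o=best([x,y,hov],phi);move_to([x,y,hov],o);rep('hover')
    move_l([x,y,z],.10);rep('down');close();rep('closed')
    move_l([x,y,z+.08],.12);rep('lift')
def place(x,y,phi,z,zc,dx=0,dy=0):
    o=best([x,y,zc],phi);move_to([x,y,zc],o);rep('over')
    move_l([x,y,z+.03],.12);move_l([x,y,z],.04);rep('set')
    gripper_open();rep('open');move_l([x,y,zc],.15);rep('up')
E
python3 - <<'E'
from act import *
pick(.480,.2845,2.4,.012,.11)
E
```

```text
hover 1.7 [0.4798 0.2855 0.1105] gap 0.0881 F [0.9 0.  0.3]
down 2.9 [0.4805 0.2848 0.0129] gap 0.0875 F [ 0.5 -0.3  0.1]
closed 3.7 [0.48   0.2845 0.012 ] gap 0.035 F [ 0.4  0.3 -0.5]
lift 4.5 [0.4796 0.2843 0.0911] gap 0.0352 F [-0.9 -0.3 -1.4]
```

```bash
python3 - <<'E'
from act import *
place(.634,.2872,-5.6,.0195,.11)
import cv2
pick(.509,.1525,5.2,.0105,.11)
for n in('top','scene'):
    g=get_image(n);f=g['frame'];cv2.imwrite(f'pics/{n}1.png',f)
E
python3 - <<'E'
import cv2
f=cv2.imread('pics/top1.png')[125:285,190:390]
cv2.imwrite('pics/t1c.png',cv2.resize(f,None,fx=3.7,fy=3.7))
E
```

```text
over 5.2 [0.6329 0.2871 0.1083] gap 0.0344 F [-1.1 -0.  -1.1]
set 6.7 [0.6342 0.2873 0.0198] gap 0.0348 F [-0.   0.   0.1]
open 7.7 [0.634  0.2872 0.0195] gap 0.0878 F [-0.5  0.4 -0.5]
up 8.4 [0.6336 0.287  0.1088] gap 0.0876 F [0.  0.3 0.1]
hover 9.2 [0.5093 0.1528 0.1096] gap 0.0877 F [ 0.9 -0.1 -0.2]
down 10.3 [0.5096 0.1526 0.0114] gap 0.0878 F [-0.6 -0.2 -0.1]
closed 11.4 [0.509  0.1525 0.0105] gap 0.0208 F [-0.   0.5  0.4]
lift 12.2 [0.5086 0.1524 0.0896] gap 0.0207 F [-0.7  0.6 -0.8]
```

View pics/t1c.png

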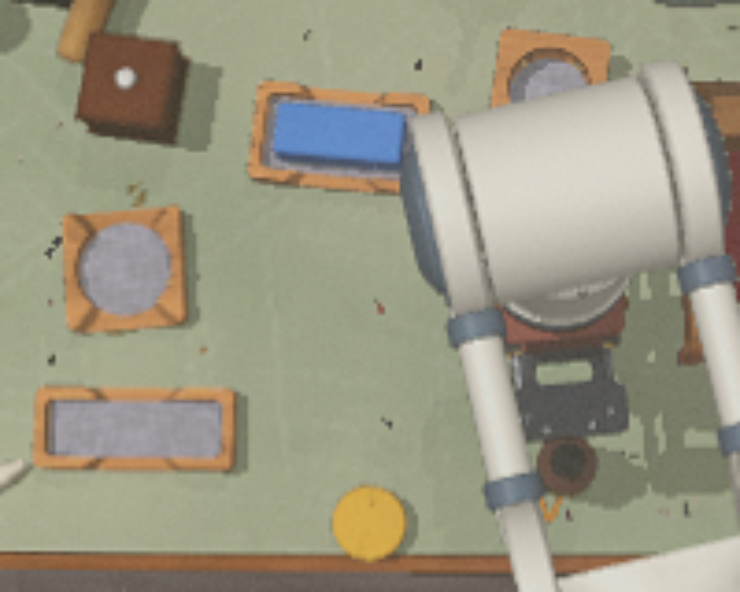

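View pics/scene1.png

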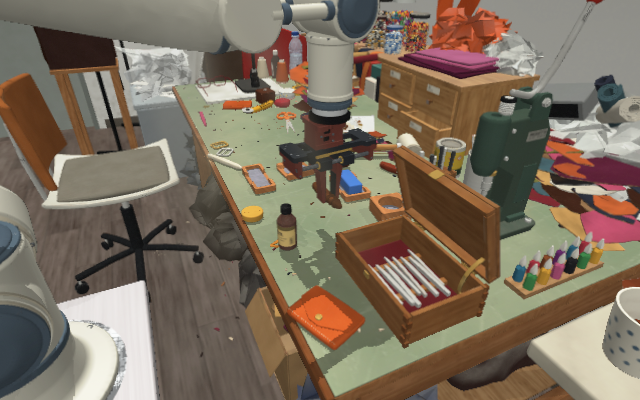

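```bash
python3 - <<'E'
from act import *
place(.4395,.4205,0.3,.0178,.11)
pick(.379,.2665,4.7,.0105,.11)
import cv2
g=get_image('scene');f=g['frame'];cv2.imwrite('pics/scene2.png',f)
E
python3 - <<'E'
import cv2
f=cv2.imread('pics/scene2.png')[130:255,220:420]
cv2.imwrite('pics/s2c.png',cv2.resize(f,None,fx=4,fy=4))
E
```

```text
over 13.4 [0.44   0.4195 0.1096] gap 0.0209 F [-0.5 -0.1  1. ]
set 14.9 [0.4397 0.4206 0.0181] gap 0.0207 F [ 0.  -0.5 -0.1]
open 16.1 [0.4395 0.4205 0.0178] gap 0.0879 F [-0.1 -0.6 -0.7]
up 16.8 [0.4392 0.4202 0.1089] gap 0.0875 F [-0.2  0.7 -0.5]
hover 17.5 [0.3792 0.2669 0.1096] gap 0.0875 F [-0.  -0.6 -1. ]
down 18.7 [0.3795 0.2668 0.0113] gap 0.088 F [ 0.7 -0.  -0.5]
closed 19.4 [0.379  0.2665 0.0105] gap 0.0453 F [ 0.4 -0.   0.7]
lift 20.2 [0.3786 0.2663 0.0896] gap 0.0452 F [ 0.2 -0.2 -1.6]
```

View pics/s2c.png

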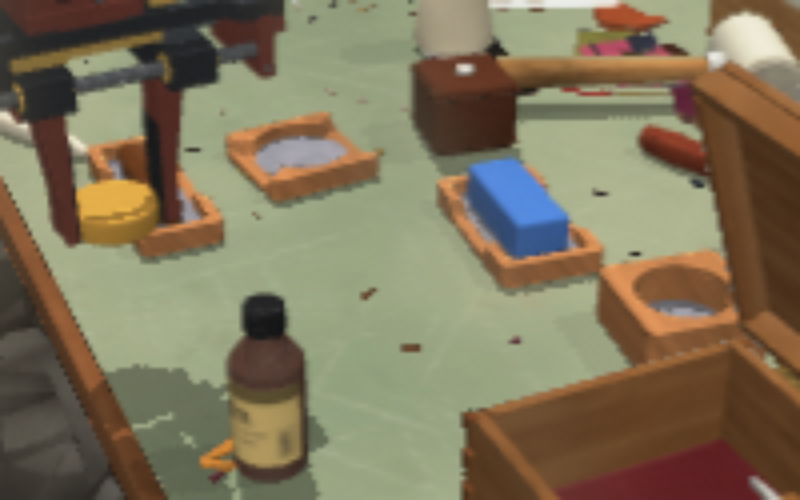

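Run:
```python
from act import *
from see import *
rep('now')
for n,p in(('scene',(250,183)),('top',(290,266))):
    g=get_image(n);cv2.imwrite(f'pics/{n}3.png',g['frame']);m=blob(masks(g)['yel'],p);print(n,m.sum(),pose(g,m,.087))
f=cv2.imread('pics/scene3.png')[150:215,220:300];h=cv2.imread('pics/top3.png')[215:285,210:330]
cv2.imwrite('pics/s3c.png',cv2.resize(f,None,fx=7,fy=7,interpolation=0));cv2.imwrite('pics/t3c.png',cv2.resize(h,None,fx=6,fy=6,interpolation=0))
```

```text
now 20.3 [0.3784 0.2662 0.0893] gap 0.0453 F [-0.1  0.2 -1.4]
scene 256 {'rect': (381.6, 266.9), 'L': 66.4, 'W': 39.8, 'ang': 78.5, 'cen': array([379.8, 266.5])}
top 316 {'rect': (607.0, 910.7), 'L': 112.7, 'W': 26.0, 'ang': 32.4, 'cen': array([605.3, 909.1])}
```

View pics/s3c.png

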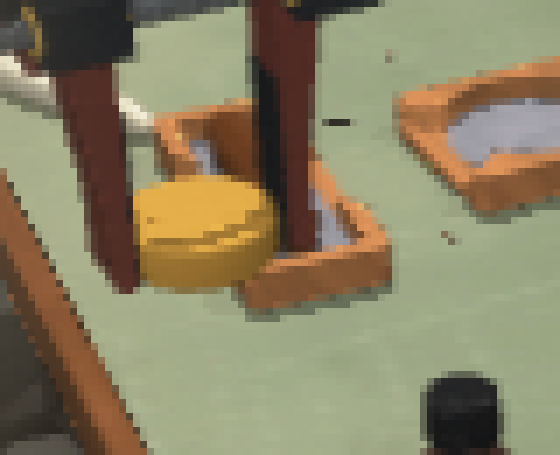

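View pics/t3c.png

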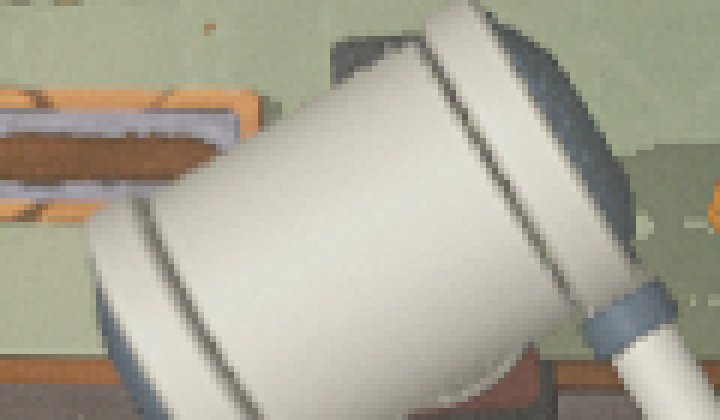

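Run:
```python
from act import *
place(.5455,.430,4.7,.0178,.11)
x,y=.4145,.1395
o=best([x,y,.16],-10);move_to([x,y,.16],o);rep('hover')
move_to([.30,.38,.25],q(60));rep('aside')
from see import *
for n in('top','scene'):
    g=get_image(n);cv2.imwrite(f'pics/{n}4.png',g['frame']);np.savez(n+'4.npz',**g)
t=cv2.imread('pics/top4.png')[125:285,190:390];cv2.imwrite('pics/t4c.png',cv2.resize(t,None,fx=3.7,fy=3.7))
s=cv2.imread('pics/scene4.png')[140:265,220:420];cv2.imwrite('pics/s4c.png',cv2.resize(s,None,fx=4,fy=4))
```

```text
over 21.3 [0.545  0.4295 0.1096] gap 0.0456 F [-0.1 -0.4 -0.4]
set 22.9 [0.5456 0.4301 0.018 ] gap 0.0455 F [-0.3 -0.7 -0.3]
open 23.7 [0.5455 0.43   0.0178] gap 0.088 F [-0.1 -0.3  0.3]
up 24.4 [0.5451 0.4297 0.1088] gap 0.088 F [-1.4 -0.9 -0.9]
hover 25.7 [0.4148 0.1399 0.1598] gap 0.0877 F [ 0.  -0.5 -0.1]
aside 26.8 [0.3004 0.3797 0.2493] gap 0.088 F [-1.  -0.1  0. ]
```

View pics/t4c.png

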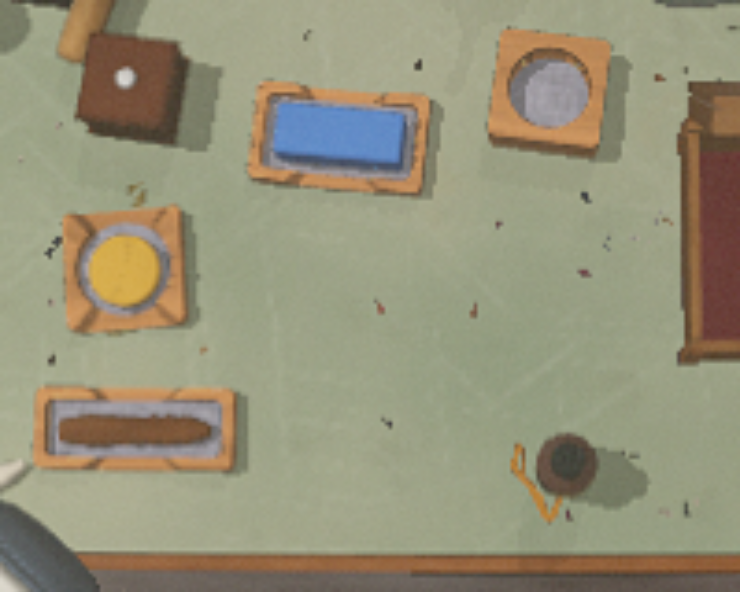

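View pics/s4c.png

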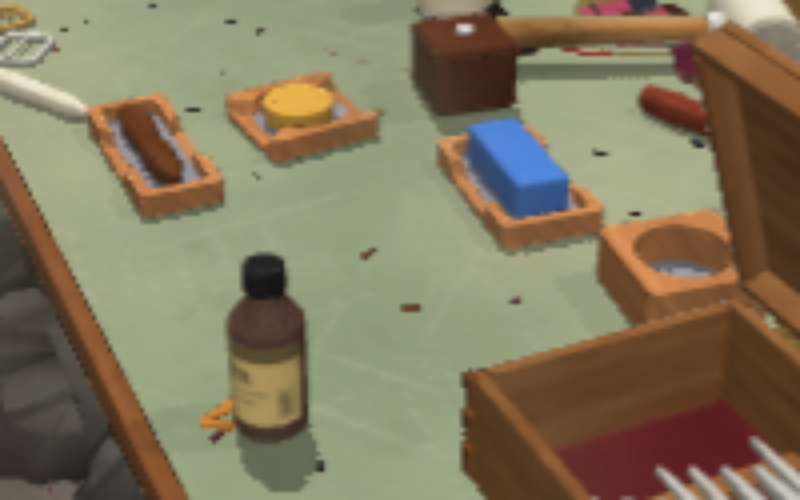

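Run:
```python
from see import *
g=dict(np.load('top4.npz'));hsv=cv2.cvtColor(g['frame'],cv2.COLOR_BGR2HSV).astype(int);H,S,V=hsv[...,0],hsv[...,1],hsv[...,2]
b,gr,r=[x.astype(int) for x in cv2.split(g['frame'])]
roi=np.zeros((400,640),bool);roi[128:172,318:360]=1
w=(H<18)&(S>90)
for n,m,z in [('top V>150',w&(V>150),.032),('all wood',w,.016),('felt+shadow',(b>=gr)&(S<70)&(V>50),.02)]:
    print(n,pose(g,blob(m&roi,(339,149)),z))
m=blob(w&(V>150)&roi,(339,149));c,h=cv2.findContours(m,cv2.RETR_CCOMP,cv2.CHAIN_APPROX_NONE)
for k in c: print(len(k),cast(g,[k[:,0].min(0),k[:,0].max(0)],.032).mean(0)[:2], np.ptp(cast(g,k[:,0],.032),axis=0))
W=masks(g);
# bottle body silhouette edges (brown incl. dark)
m=blob(((H<15)|(H>170)|(V<60))&(V<120)&(roi==0),(343,251));print('bottle px',pose(g,m,.05),m.sum())
```

```text
top V>150 {'rect': (663.0, 148.2), 'L': 73.2, 'W': 72.9, 'ang': -7.8, 'cen': array([662.4, 148.2])}
all wood {'rect': (664.1, 148.0), 'L': 80.5, 'W': 74.7, 'ang': -7.5, 'cen': array([664.2, 148.2])}
felt+shadow {'rect': (662.7, 147.9), 'L': 49.1, 'W': 43.1, 'ang': 89.9, 'cen': array([662. , 147.6])}
110 [0.66217704 0.14833417] [0.07808531 0.0781606  0.        ]
65 [0.66204977 0.14823564] [0.05785926 0.05843165 0.        ]
bottle px {'rect': (416.0, 150.1), 'L': 30.8, 'W': 12.8, 'ang': -6.5, 'cen': array([415.4, 150. ])} 52
```

Run:
```python
from act import *
x,y=.4150,.1395
o=best([x,y,.17],-10);move_to([x,y,.17],o);rep('hover')
move_l([x,y,.036],.10);rep('down');close();rep('closed')
move_l([x,y,.13],.10);rep('lift')
from see import *
for n in('top','scene'):
    g=get_image(n);cv2.imwrite(f'pics/{n}5.png',g['frame']);np.savez(n+'5.npz',**g)
m=blob(masks(g)['dark'],(287,170));print(pose(g,m,.18),m.sum())
```

```text
hover 27.9 [0.4151 0.1399 0.1705] gap 0.0881 F [-1.1 -0.2  0.3]
down 29.4 [0.4155 0.1396 0.0368] gap 0.088 F [ 0.5 -0.7 -0.1]
closed 30.3 [0.415  0.1395 0.036 ] gap 0.037 F [0.4 1.3 0. ]
lift 31.4 [0.4146 0.1394 0.1291] gap 0.0368 F [ 0.  -0.9 -0.8]
{'rect': (408.6, 98.9), 'L': 121.7, 'W': 29.8, 'ang': 70.3, 'cen': array([414.2, 107.7])} 262
```

View pics/scene5.png

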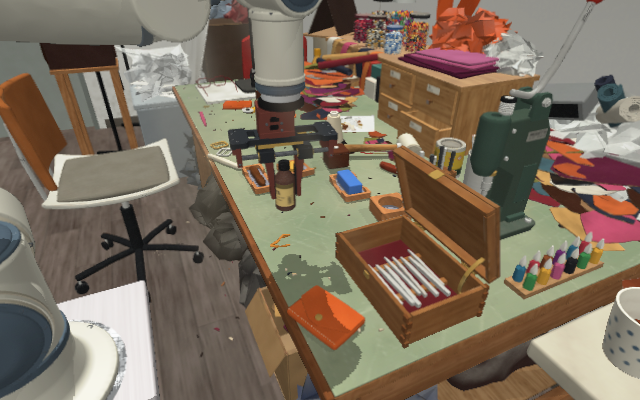

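Run:
```python
from act import *
X,Y=.6625,.148
move_l([X,Y,.13],.12);rep('over')
from see import *
for n in('top','scene'):
    g=get_image(n);cv2.imwrite(f'pics/{n}6.png',g['frame'])
move_l([X,Y,.085],.08);rep('near well')
g=get_image('scene');cv2.imwrite(f'pics/scene7.png',g['frame'])
s=g['frame'][100:250,300:500];cv2.imwrite('pics/s7c.png',cv2.resize(s,None,fx=4,fy=4))
```

```text
over 33.7 [0.6623 0.1481 0.1302] gap 0.0367 F [-0.2 -0.5  0.4]
near well 34.5 [0.6626 0.148  0.085 ] gap 0.0365 F [ 0.1  0.4 -0.5]
```

View pics/s7c.png

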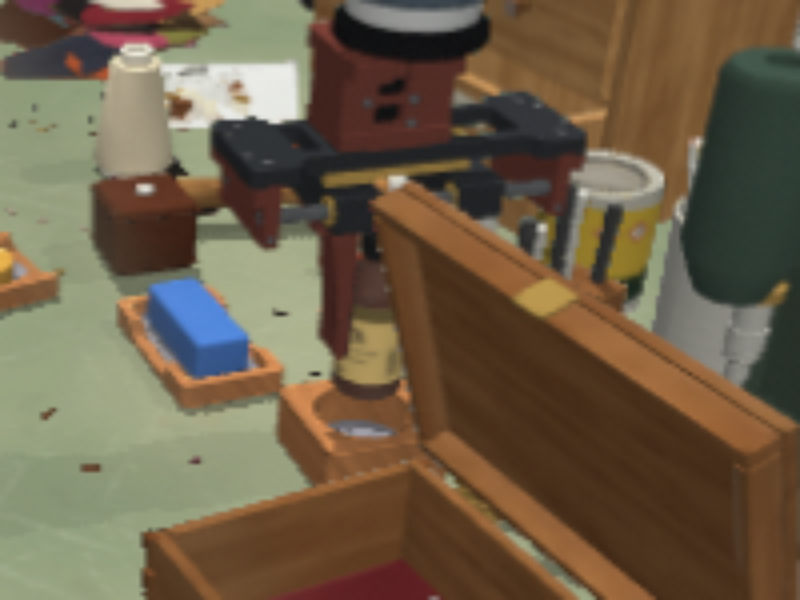

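Run:
```python
from act import *
X,Y=.6625,.148
move_l([X,Y,.087],.08,best([X,Y,.087],-20));rep('rot')
move_l([X,Y,.060],.06);rep('in')
move_l([X,Y,.0455],.03);rep('set');hold(.2)
move_l([X,Y,.0442],.02);rep('set2')
gripper_open();rep('open');hold(.3)
move_l([X,Y,.17],.12);rep('up')
move_to([.35,.38,.25],q(60));rep('aside')
from see import *
for n in('top','scene'):
    g=get_image(n);cv2.imwrite(f'pics/{n}8.png',g['frame']);np.savez(n+'8.npz',**g)
t=cv2.imread('pics/top8.png')[125:285,190:390];cv2.imwrite('pics/t8c.png',cv2.resize(t,None,fx=3.7,fy=3.7))
s=cv2.imread('pics/scene8.png')[120:270,220:420];cv2.imwrite('pics/s8c.png',cv2.resize(s,None,fx=4,fy=4))
```

```text
rot 34.9 [0.6629 0.1481 0.088 ] gap 0.037 F [ 0.  -0.5 -1. ]
in 35.5 [0.6623 0.148  0.0595] gap 0.0372 F [ 0.5  0.6 -0.8]
set 36.1 [0.6624 0.148  0.0454] gap 0.0371 F [0.4 0.1 0. ]
set2 36.5 [0.6625 0.148  0.0441] gap 0.037 F [-0.7  0.2 -0.2]
open 37.5 [0.6625 0.148  0.0442] gap 0.088 F [-0.3 -0.2  0. ]
up 39.0 [0.6621 0.1479 0.1686] gap 0.0877 F [ 0.7  0.2 -0.3]
aside 40.4 [0.3506 0.3797 0.2495] gap 0.0879 F [ 0.6  0.7 -0.1]
```

View pics/t8c.png

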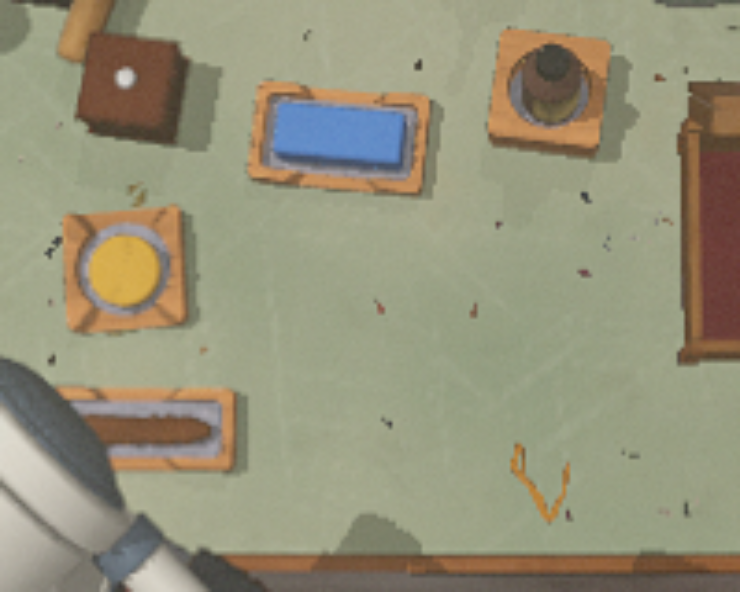

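View pics/s8c.png

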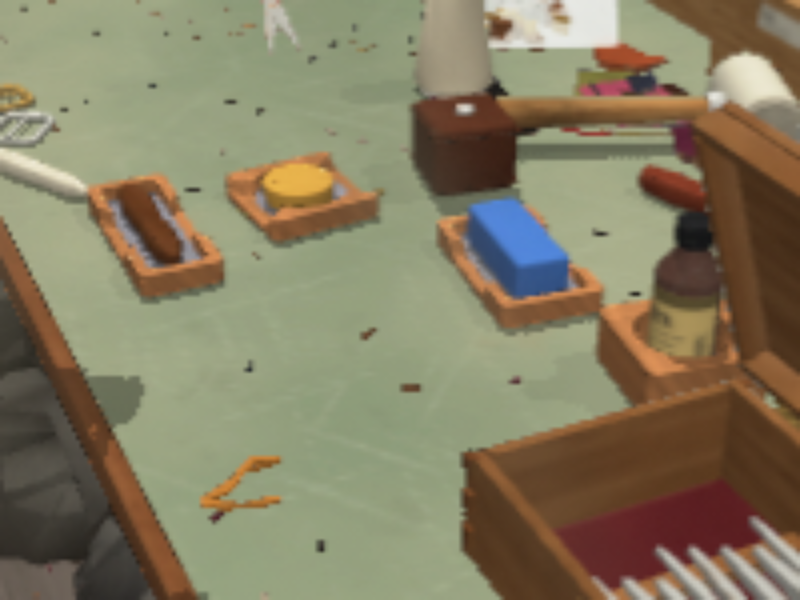

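Run:
```python
from see import *
for n,p,z in(('top',(339,141),.103),('scene',(393,178),.095)):
    g=dict(np.load(n+'8.npz'));m=blob(masks(g)['dark'],p);print(n,pose(g,m,z),m.sum())
g=dict(np.load('top8.npz'));M=masks(g)
for n,k,p,z in[('block','blue',(283,160),.02),('wax','yel',(223,197),.014),('weight','brown',(226,148),.027)]:print(n,pose(g,blob(M[k],p),z))
from bench import *
job_done()
```

```text
top {'rect': (860.3, 18.4), 'L': 166.3, 'W': 73.6, 'ang': -1.4, 'cen': array([842.3,  29.4])} 789
scene {'rect': (665.2, 149.9), 'L': 55.9, 'W': 19.0, 'ang': 55.4, 'cen': array([664. , 148.6])} 104
block {'rect': (635.3, 287.3), 'L': 84.1, 'W': 33.9, 'ang': 84.7, 'cen': array([635.1, 287.5])}
wax {'rect': (543.5, 429.9), 'L': 45.1, 'W': 44.8, 'ang': 1.6, 'cen': array([544.4, 429.2])}
weight {'rect': (670.3, 429.2), 'L': 62.8, 'W': 61.3, 'ang': 79.1, 'cen': array([670.6, 429.4])}
the job is handed in; nothing more can be done
```

I put the sanding block, slicker, beeswax and dye bottle, in that order, each into the bay cut for it. I handed the job in after about 40 s of robot time. The force readings at each step stayed within about 2 N.

**Placing checks (final pictures):**
- **Block and wax:** both measured within about 2 mm of their bay centres, and the block's angle matches its bay.
- **Bottle:** it stands upright in its well. The scene view puts its cap at (664, 149) mm, against a well centre of (662.5, 148) mm.
- **Slicker:** judged by eye only. It lies centred between the walls; in the last top view the arm covered one end, but the picture before that showed all of it in place.
- **Weight and pouch:** the weight measured the same position as at the start. I did not measure the pouch again at the end, but the arm never touched or worked near it.

**Checks that failed or disagreed:**
- **Bottle cap, top view:** the final check picked up a different dark object, so the cap position rests on the scene view and on the pictures.
- **Wax grip:** the fingers closed to 45 mm on the 48 mm wax. A check in the scene view showed it centred in the grip, and it placed normally.
- **Camera agreement:** the two cameras' first position measurements differed by up to about 4 mm, well inside the 8 mm clearance of each bay.

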